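# Release the plaster mould from its left-hand strap clamp

## Task

Free the plaster casting mould from its clamp. The clamp nut has a left-hand thread: wind it by its crank grip clockwise (seen from above) until you feel it come up against its stop, without straining it (a hard push there spoils the thread), then lift the forked strap by its tab just enough to clear the shoulder behind it, draw it straight out from under the raised nut and lay it gently flat in the grey tray. Leave the mould in its place, the nut wound back, and the lids, vase and cup undisturbed.

Things in the scene. Friction and masses are not known exactly. Their poses are not given: they have to be found in the camera images.
- fixture: Fixed clamp fixture: dark steel base plate 110 x 330 mm, 15 mm thick. Origin on the bench under the steel stud (16 mm diameter, top 103 mm up); z up. The mould stands on its +y side; towards -y the strap lies on an aluminium heel block (62 mm wide, y -89 to -164 mm, top 60 mm up). The strap is drawn out along the fixture's -y.
- nut_hub (a point): On the nut's axis, underside of its flange (36 mm wide; nut 24 mm high, steel). Turned clockwise from above it rises 6 mm a turn; starts 68 to 70 mm above the bench, stops after 1.3 to 1.52 turns clockwise about 77 mm up. It drags with 0.35 N m (6.5 N at the grip), stays where left. At the end stop more than 22 N along the circle at the grip strains it.
- crank_grip_mid (a point): Centre of the upright black crank grip: barrel 19 mm in diameter, 42 mm tall, spinning freely on its own axis, so it can be led round in a gripper of fixed direction. It stands on the nut's flat crank arm, 55 mm from the nut's axis, its centre 43.5 mm above nut_hub, rising with it. Starts in any direction about the nut; its own rotation means nothing.
- strap_tab (a point): Centre of the dark steel tab on the forked aluminium strap: 12 mm thick (strap x), 36 mm long (strap y), 40 mm tall from the strap's upper face; centre 28 mm above the strap's underside, 125 mm from the stud. Axes as the strap: z up, +y along the strap to its open fork. Strap about 0.25 kg, centre of mass some 45 mm from the tab towards the fork.
- strap_mid (a point): Middle of the forked strap, half-way through its thickness; the strap is 200 mm long (100 mm either way along y from here), 40 mm wide and 8 mm thick. 75 mm from the tab towards the fork. The strap's z is normal to its faces.
- strap_fork (a point): Point of the strap where the stud passes at the start (125 mm from the tab, half-way through the thickness). The tines reach 50 mm past it, the slot is 21 mm wide and open at their ends: drawn 65 mm, the tines are clear of the stud, 75 mm, clear of the nut's flange.
- heel_shoulder (a point): Middle of the top of the low shoulder behind the strap's heel end, 159 mm from the stud towards the fixture's -y, 10 mm thick. It and two cheeks beside the strap stand 4.5 mm above the heel block's top, where the strap's underside rests: the strap must be raised 5 to 8 mm, level, to be drawn out over it; the nut wound back leaves 9 mm.
- stud_twist (a joint): How far the slender stud is wound up by the turning moment on the nut, rad, positive clockwise from above; 0 unloaded, 8 N m per rad. Winding against the drag it reads about 0.045; beyond 0.15 either way (1.2 N m, 22 N at the crank grip) the nut and its stop are strained. Springs back when let go.
- mould: Round white plaster mould, 120 mm in diameter, 45 mm tall, 0.9 kg, standing loose on the base plate, its centre 85 mm from the stud; the fork's tines rest on its rim. Origin at the centre of its underside.
- tray: Shallow grey tray fixed to the bench, 270 mm (x) by 150 mm (y), 20 mm tall, walls 5 mm and floor 5 mm thick. Origin at the centre of its underside.
- lid_a: White porcelain lid with a knob, 72 mm in diameter, 43 mm tall, loose on the bench; origin at its underside.
- lid_b: Second white porcelain lid, same size; origin at its underside.
- vase: Unglazed white vase, 94 mm in diameter, 176 mm tall, loose on the bench; origin at its underside.
- cup: Terracotta cup, 60 mm in diameter, 55 mm tall, loose on the bench; origin at its underside.
- strap: The forked strap itself; origin 4 mm under strap_fork, at its underside.

How it is judged:
By the outcome, as a careful person would: the job done as asked, in the order asked, and still so for the second after the job is handed in, with the robot touching nothing.
It also fails if it takes over 72 s, if anything falls off the work surface, if the arm or the gripper's body presses on something with over 40 N, if the wrist force passes 120 N, or if a joint passes its speed limit or range.

## Robot

A 7-joint arm with a two-finger parallel gripper is mounted at the origin on the work surface. World frame = base frame: x ahead of the robot, y to its left, z up, the work surface at z = 0. Lengths are in m, angles in rad, forces in N, time in s.
With the tool pointing down it reaches from about 0.425 to 0.875 m from the base axis. Payload 9.9 kg.
Tool frame: the origin (TCP) lies at the very end of the fingers, on their centre line; the grasp point (between the pads) lies grip_point_offset behind it (grip_point_offset is the distance from the TCP to the grasp point, in m); y points along the fingers, x is the direction in which the jaws open and shut, and the axes are right-handed (so a half turn about y gives the same grasp; the last joint's range is limited). The gripper opens to 85 mm and grips with 20 to 120 N. Pads are 22 mm wide; open, the fingers measure 114 mm over their backs; the gripper's body (76 mm by 85 mm) begins 54 mm behind the grasp point. The pads swing forward as they close: fully open they stand 13 mm farther back than shut.
Start: joints at [-1.295, 0.576, 0.025, 1.437, -0.015, 1.129, -0.057], TCP at [0.238, 0.632, 0.231] pointing down, gripper open.
Joint ranges: [-2.76, 2.76], [-0.34, 2.15], [-1.52, 1.57], [0.19, 2.46], [-1.09, 4.23], [0.17, 1.99], [-2.82, 2.82]. Speed limits (rad/s): [2.22, 2.22, 3.01, 3.01, 3.14, 3.14, 3.14].

## Interface

Orientations are given as a unit quaternion [w, x, y, z].
In Python, from bench import * gives the robot as it stands. The module is installed in compiled form; this text tells all that it offers.
- The arm moves only by the tool play_rows, never from a script. Its arguments are lists of equal length, an entry for each row: "travel": the shift along the tool's x, y, z in cm, a list of three; "roll": the turn about the tool's y in degrees; "fingers": the opening, from -1 (shut) to 1 (fully open). A call has 1 to 20 rows; each row shifts and turns the pose as measured when the row begins, along the tool's axes as they then stand; what a row does not reach is not made up. A row lasts 1/8 s, in which the tool goes at most 62.5 mm and 10.7 degrees, less where a joint would pass 70% of its speed; a pose out of reach is approached as far as the arm can. A call is refused whole if a number of a shift passes 6.25 or a number of a turn 10.7, either way. A call with a gripper value outside its range is refused whole. The fingers move at their own pace and stop on an object; "grip_force" is the grip in N (left out, the last holds). Time passes only in rows, so rows that do not move let the fingers close. It gives the time, the measured TCP pose, the force and the opening at its end, in the units of the state.
- get_state(): the state, without advancing time (a new reading comes with each control period).
- capture(name): name is "side" or "top" or "wrist"; returns (picture, depth): 420x560x3 uint8, red, green, blue; 420x560 float32, m along the optical axis (not along the pixel's ray), 0 where there is no reading.
- camera_info(name): a dict with "intrinsics" (3x3 intrinsics, pixels), "R" (3x3) and "t" (3): a world point X has camera coordinates R X + t; the wrist camera has in their place "T_tool_cam" (4x4, takes a point from camera to tool coordinates, whose origin is the TCP and whose axes are the tool frame's). Camera axes: x right, y down, z forward; pixel columns grow to the right and rows downward; lengths in m; the calibration is good to about 2 mm. A picture is of the moment at which its call begins: read the wrist's pose just before it. camera_info takes no time and is no camera call.
- hand_in(): hands the job in, once; it reports no verdict.
The state is a dict: "time_s": time; "joints": joint angles; "qvel": joint speeds; "joint_efforts": joint torques, N m; "tool_pos": TCP position; "orientation": TCP orientation; "contact_force": force on the tool from outside, world axes, zero at the start; "moment": the same for the moment, N m; "width": finger opening in m.
Only numpy, scipy, OpenCV 4.12 (cv2) and the standard library are available. Lean on these libraries where they do the work, as an engineer would, in place of code of your own. Each camera call takes 0.05 s, during which the arm holds its last target.

## Working session

There is one attempt and no reset: what is moved stays moved. The work goes in short steps, Python scripts to look and compute and a tool call to move; the robot and the scene stay as the last step left them, time stands still between calls to the robot, and variables do not carry over. Pictures are saved under pics/ and viewed, and the job is handed in when it is done.

Besides the shell and the picture viewer there is one more tool, called after "Call:" as name(argument=value, ...) on one line, values as JSON. play_rows: Moves the arm, as the interface text tells. Its arguments: {"type":"object","properties":{"travel":{"type":"array"},"roll":{"type":"array"},"fingers":{"type":"array"},"grip_force":{"type":"number"}},"required":["travel","roll","fingers"]}

```bash
mkdir -p pics
python3 - <<'E'
from bench import *
import cv2,numpy as np
s=get_state();print(s)
for n in("top","side"):
    im,d=capture(n);cv2.imwrite(f"pics/{n}0.png",im[:,:,::-1]);np.savez(f"{n}0.npz",im=im,d=d);print(n,camera_info(n))
im,d=capture("wrist");cv2.imwrite("pics/wrist0.png",im[:,:,::-1]);np.savez("wrist0.npz",im=im,d=d);print(camera_info("wrist"))
E
```

```text
{'time_s': 0.0, 'joints': array([-1.294807  ,  0.57651328,  0.02483246,  1.43791854, -0.01497183,
        1.12898059, -0.05651011]), 'qvel': array([-1.47726460e-03, -8.83654119e-04, -1.18629967e-03, -8.17951659e-04,
        1.08902724e-03,  9.36880317e-05,  1.17450518e-05]), 'joint_efforts': array([-1.59230199e-04, -7.65770030e+01,  2.25062661e+00, -2.85944384e+01,
        1.52812799e-02,  1.29929880e-02,  3.88070802e-07]), 'tool_pos': array([0.23749007, 0.63135927, 0.23045133]), 'orientation': array([-0.58102618,  0.58174354,  0.40202795, -0.40293494]), 'contact_force': array([-0.05687684, -0.04342479, -0.42767881]), 'moment': array([ 0.01832676, -0.0075309 , -0.0234516 ]), 'width': 0.08575685256397296}
top {'intrinsics': array([[464.65355799,   0.        , 285.78057959],
       [  0.        , 464.65355799, 213.05694615],
       [  0.        ,   0.        ,   1.        ]]), 'R': array([[-0.0050132 , -0.99993235,  0.01049549],
       [-0.99052201,  0.0035248 , -0.13730884],
       [ 0.13726256, -0.01108437, -0.99047268]]), 't': array([0.02360131, 0.63575693, 1.18803483])}
side {'intr
[... 193 characters left out ...]
43651252, -0.00444019],
       [-0.33547127, -0.68485323, -0.64686558],
       [ 0.27932405,  0.58346626, -0.76259111]]), 't': array([-0.54322628,  0.28630062,  0.81703408])}
{'intrinsics': array([[314.0271117 ,   0.        , 273.50259934],
       [  0.        , 314.0271117 , 203.319014  ],
       [  0.        ,   0.        ,   1.        ]]), 'T_tool_cam': array([[ 9.99999517e-01, -9.82377135e-04,  1.87735481e-05,
         6.42632261e-04],
       [-3.28608091e-04, -3.16374116e-01,  9.48634445e-01,
        -1.41675610e-01],
       [-9.25977324e-04, -9.48633994e-01, -3.16374286e-01,
         8.26693643e-02],
       [ 0.00000000e+00,  0.00000000e+00,  0.00000000e+00,
         1.00000000e+00]])}
```

View pics/top0.png

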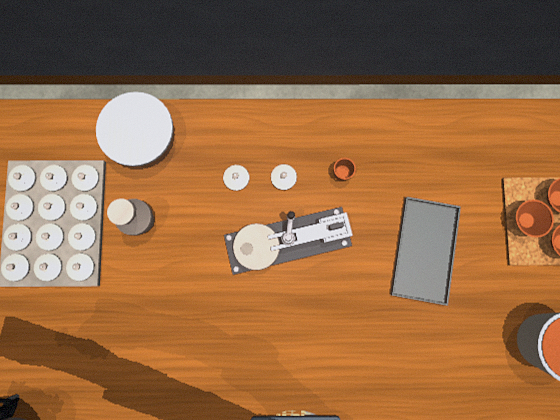

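View pics/side0.png

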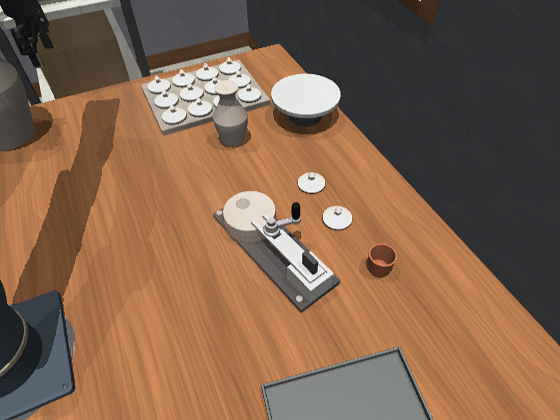

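View pics/wrist0.png

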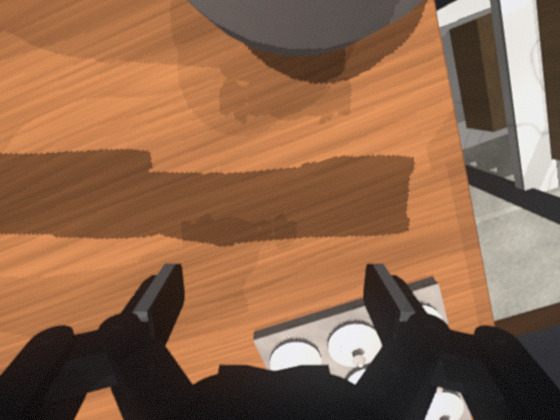

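```bash
python3 -c "
import bench;print([x for x in dir(bench) if x[0]!='_'])
for k in ['grip_point_offset']:
    print(getattr(bench,k,None))"
```

```text
['Unreachable', 'camera_info', 'capture', 'get_state', 'grip_point_offset', 'hand_in']
0.0187
```

The top view shows the mould at (257,246), the nut at (289,239), the crank grip at (290,216), the tab at (335,226) and the tray at (426,250). The lids are at (236,177) and (284,177), the cup is at (344,170) and the vase is at (122,212). Next I'll turn these into positions.

```bash
cat > h.py <<'E'
from bench import *
import cv2,numpy as np
from scipy.spatial.transform import Rotation as Ro
def rot(s):
    q=s['orientation'];return Ro.from_quat([q[1],q[2],q[3],q[0]]).as_matrix()
def cloud(name,d,s=None):
    c=camera_info(name);K=c['intrinsics'];v,u=np.mgrid[:d.shape[0],:d.shape[1]]
    P=np.stack([(u-K[0,2])/K[0,0]*d,(v-K[1,2])/K[1,1]*d,d],-1)
    if name=='wrist':
        T=c['T_tool_cam'];P=P@T[:3,:3].T+T[:3,3];return P@rot(s).T+s['tool_pos']
    return (P-c['t'])@c['R']
def proj(name,X,s=None):
    c=camera_info(name);K=c['intrinsics'];X=np.atleast_2d(X)
    if name=='wrist':
        T=c['T_tool_cam'];X=(X-s['tool_pos'])@rot(s);P=(X-T[:3,3])@T[:3,:3]
    else:P=X@c['R'].T+c['t']
    p=P@K.T;return p[:,:2]/p[:,2:]
def snap(name,tag):
    s=get_state();im,d=capture(name);cv2.imwrite(f"pics/{name}{tag}.png",im[:,:,::-1]);np.savez(f"{name}{tag}.npz",im=im,d=d)
    return s,im,d,cloud(name,d,s)
E
python3 - <<'E'
from h import *
for n in('top','side'):
    f=np.load(n+'0.npz');P=cloud(n,f['d']);im=f['im']
    ok=f['d']>0
    reg={'top':(195,285,215,465),'side':(180,420,210,440)}[n]
    # bench height
    print(n,'bench z',np.median(P[ok][(abs(P[ok][:,2])<.02)][:,2]))
    x0=P[...,0]; 
    # fixture area
    if n=='top':
        pts={'grip':(290,215),'nut':(289,237),'tab':(335,225),'mould':(255,246),'cup':(344,168),'lida':(236,177),'lidb':(284,177),'vase':(122,212)}
    else:
        pts={'grip':(295,206),'nut':(272,224),'tab':(308,258),'mould':(247,208),'cup':(382,250),'lidb':(338,210),'lida':(312,178)}
    for k,(u,v) in pts.items(): print(k,P[v,u].round(4))
    crop=im[195:285,215:365] if n=='top' else im[180:310,205:345]
    cv2.imwrite(f'pics/{n}crop0.png',cv2.resize(crop[:,:,::-1],None,fx=5 if n=='top' else 4,fy=5 if n=='top' else 4,interpolation=2))
E
```

```text
top bench z 0.0008507864695684992
grip [0.6182 0.0116 0.1359]
nut [0.5672 0.0138 0.1018]
tab [ 0.596  -0.1012  0.1111]
mould [0.5478 0.1012 0.0595]
cup [ 0.7671 -0.1419  0.0043]
lida [0.734  0.1537 0.0427]
lidb [0.7347 0.0251 0.0378]
vase [0.6209 0.407  0.1793]
side bench z 0.0011880597416919882
grip [0.6212 0.0037 0.1353]
nut [0.5702 0.0093 0.0975]
tab [ 0.5945 -0.1073  0.1092]
mould [0.5489 0.1034 0.0621]
cup [ 0.773  -0.1174  0.0379]
lidb [0.745  0.0242 0.0375]
lida [0.7441 0.1522 0.0285]
```

```bash
sleep 0
```

```text
(no output)
```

View pics/topcrop0.png

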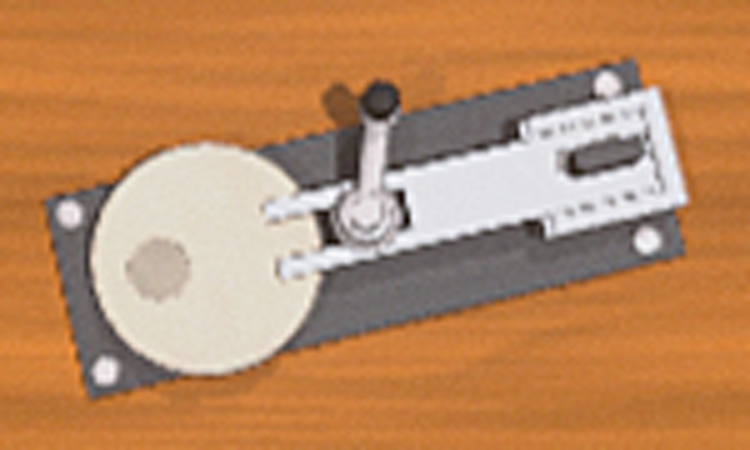

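View pics/sidecrop0.png

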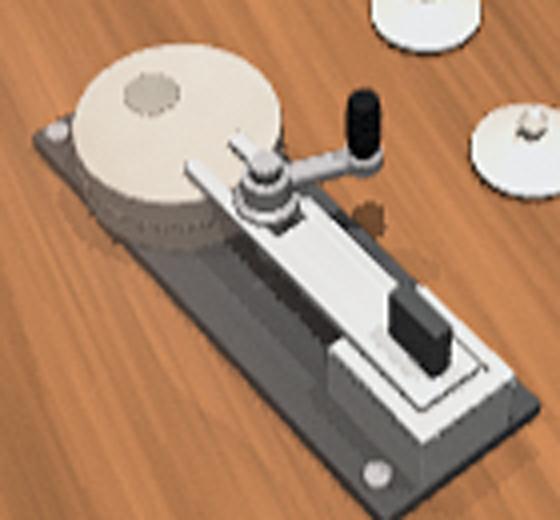

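Run:
```python
from h import *
f=np.load('top0.npz');P=cloud('top',f['d']);im=f['im'].astype(int)
def fit(mask,name,h):
    A=P[mask][:,:2].astype(np.float32)
    r=cv2.minAreaRect(A);print(name,len(A),r, 'z',np.median(P[mask][:,2]))
    return r
roi=np.zeros(P.shape[:2],bool);roi[195:285,215:365]=1
z=P[...,2]; dark=(im.sum(-1)<330)
fit(roi&(z>.007)&(z<.02)&(P[...,0]<.66),'base',0)
g=roi&(z>.118)
fit(g,'grip',0); print(P[g].mean(0))
t=roi&(z>.085)&(P[...,1]<-.05); fit(t,'tab',0);print(P[t].round(3).mean(0))
st=roi&(z>.062)&(z<.075)&(P[...,1]<-.02);r=fit(st,'strap',0)
m=roi&(z>.055)&(z<.066)&(P[...,1]>.03);c=cv2.minEnclosingCircle(P[m][:,:2].astype(np.float32));print('mould',c)
tr=np.zeros_like(roi);tr[190:310,385:465]=1
fit(tr&(z>.003)&(z<.03)&(abs(im[...,0]-im[...,2])<25),'tray',0)
f=np.load('side0.npz');P=cloud('side',f['d']);z=P[...,2];roi=np.zeros(P.shape[:2],bool);roi[180:310,205:345]=1
g=roi&(z>.118);print('side grip',P[g].mean(0),g.sum(),P[g].max(0),P[g].min(0))
t=roi&(z>.085)&(P[...,1]<-.05); fit(t,'tab',0);print(P[t].mean(0))
st=roi&(z>.062)&(z<.075)&(P[...,1]<-.02);fit(st,'strap',0)
m=roi&(z>.055)&(z<.066)&(P[...,1]>.03);c=cv2.minEnclosingCircle(P[m][:,:2].astype(np.float32));print('mould',c)
```

```text
base 1915 ((0.5556138753890991, 0.0016288906335830688), (0.1998300552368164, 0.3774348199367523), 0.6157513856887817) z 0.015244669055491858
grip 108 ((0.5487949848175049, 0.0257076658308506), (0.017418256029486656, 0.16405992209911346), 77.80193328857422) z 1.2637633839414308
[0.5288349  0.02471575 0.80248497]
tab 79 ((0.5946217775344849, -0.10435605049133301), (0.011941444128751755, 0.035618968307971954), 13.403274536132812) z 0.10757234612564669
[ 0.59360759 -0.10359494  0.10625316]
strap 819 ((0.5888864398002625, -0.07930072396993637), (0.06207464635372162, 0.13039235770702362), 13.066661834716797) z 0.0673512610808018
mould ((0.5503464937210083, 0.09211703389883041), 0.06824566423892975)
tray 4886 ((0.5384235978126526, -0.3552858829498291), (0.1517413854598999, 0.2691720128059387), 79.44376373291016) z 0.006456698212641908
side grip [ 0.50283296 -0.23093067  0.43549013] 137 [0.63328838 0.01760711 0.80584892] [ 0.35656211 -0.51776299  0.11866259]
tab 260 ((0.4881855249404907, -0.3086363673210144), (0.4932596683502197, 0.030489206314086914), 61.35091781616211) z 0.1079918606491655
[ 0.54020661 -0.20599261  0.26975462]
strap 1138 ((0.5940378308296204, -0.08028417825698853), (0.06429996341466904, 0.13126589357852936), 12.911785125732422) z 0.06796045849383933
mould ((0.5501112937927246, 0.09962762892246246), 0.062216147780418396)
```

Run:
```python
from h import *
s=get_state();R=rot(s);print('tool axes cols',R.round(3))
for n in('top','side'):
    f=np.load(n+'0.npz');P=cloud(n,f['d']);im=f['im'].astype(int);z=P[...,2]
    box=(abs(P[...,0]-.585)<.09)&(abs(P[...,1]+.04)<.14)
    g=box&(z>.12)&(z<.16);print(n,'grip',np.median(P[g],0),P[g].min(0),P[g].max(0),g.sum())
    for k,m in (('tabtop',box&(z>.100)&(z<.12)&(P[...,1]<-.07)),('strap',box&(z>.062)&(z<.072)&(P[...,1]<.0)&(P[...,1]>-.06))):
        A=P[m][:,:2].astype(np.float32);print(n,k,cv2.minAreaRect(A),np.median(P[m],0))
        v=cv2.fitLine(A,cv2.DIST_L2,0,.01,.01).ravel();print('  line yaw',np.degrees(np.arctan2(v[1],v[0])))
    st=box&(z>.097)&(z<.11)&(abs(P[...,1]-.016)<.02)&(abs(P[...,0]-.566)<.02);print('stud',st.sum(),np.median(P[st],0))
    m=(im[...,0]>150)&(z>.056)&(z<.064)&(abs(P[...,0]-.55)<.08)&(abs(P[...,1]-.1)<.08)
    A=P[m][:,:2].astype(np.float32);print('mould',cv2.minAreaRect(A))
    # base pins
```

```text
tool axes cols [[ 0.352 -0.    -0.936]
 [ 0.936 -0.001  0.352]
 [-0.001 -1.    -0.   ]]
top grip [0.61848042 0.01027816 0.13286521] [0.61152772 0.00138246 0.122382  ] [0.62909211 0.01880871 0.13732355] 44
top tabtop ((0.5946217775344849, -0.10435605049133301), (0.011941444128751755, 0.035618968307971954), 13.403274536132812) [ 0.5938848  -0.10411214  0.10804395]
  line yaw -77.42277
top strap ((0.5773621797561646, -0.03124486654996872), (0.040242359042167664, 0.06653018295764923), 12.758316993713379) [ 0.57778123 -0.0310119   0.06819634]
  line yaw -64.983444
stud 36 [0.56475511 0.01630834 0.10394939]
mould ((0.5468688011169434, 0.09977442026138306), (0.11773418635129929, 0.11684378236532211), 44.410850524902344)
side grip [0.62381844 0.00552968 0.13127372] [ 6.16297907e-01 -5.05185394e-04  1.20356653e-01] [0.63328838 0.01760711 0.13566371] 72
side tabtop ((0.5994220972061157, -0.10585911571979523), (0.013484062626957893, 0.03663073480129242), 13.633577346801758) [ 0.59808147 -0.10755743  0.10812459]
  line yaw -75.03806
side strap ((0.5807454586029053, -0.03010445460677147), (0.04102182388305664, 0.06791571527719498), 11.842196464538574) [ 0.58033172 -0.03196464  0.06890253]
  line yaw -64.27381
stud 50 [0.57029819 0.01506337 0.10318405]
mould ((0.5511544346809387, 0.09999512135982513), (0.11980579048395157, 0.1148044764995575), 26.578392028808594)
```

Call:
play_rows(travel=[[-3.2, 0, -4.1], [-3.2, 0, -4.1], [-3.2, 0, -4.1], [-3.2, 0, -4.1], [-3.2, 0, -4.1], [-3.2, 0, -4.1], [-3.2, 0, -4.1], [-3.2, 0, -4.1], [-3.2, 0, -4.1], [-3.2, 0, -4.1], [-3.2, 0, -4.1], [-3.2, 0, -4.1], [-3.2, 0, -4.1], [-3.2, 0, -4.1], [0, 0, 0], [0, 0, 0]], roll=[0, 0, 0, 0, 0, 0, 9.4, 9.4, 9.4, 9.4, 9.4, 9.2, 0, 0, 0, 0], fingers=[1, 1, 1, 1, 1, 1, 1, 1, 1, 1, 1, 1, 1, 1, 1, 1], grip_force=60)

```text
time_s: 2.15
tool_pos: [0.3956, -0.0453, 0.2289]
orientation: [-0.703, 0.705, 0.069, -0.069]
contact_force: [0.8, 0.3, -0.1]
width: 0.0854
```

Call:
play_rows(travel=[[4.7, 0.5, 0.2], [4.7, 0.5, 0.2], [4.7, 0.5, 0.2], [4.7, 0.5, 0.2], [4.7, 0.5, 0.1], [0, 0, 0], [0, 0, 0]], roll=[0, 0, 0, 0, 0, -2, 0], fingers=[1, 1, 1, 1, 1, 1, 1])

```text
time_s: 3.02
tool_pos: [0.6333, 0.0235, 0.1989]
orientation: [0.702, -0.701, -0.086, 0.088]
contact_force: [-0.5, -0.1, 0.1]
width: 0.0854
```

Run:
```python
from h import *
s,im,d,P=snap('wrist','1')
print(s['tool_pos'],rot(s).round(3),s['joints'].round(2),s['contact_force'])
```

```text
[0.63332422 0.02348061 0.19891368] [[ 0.97  -0.003 -0.244]
 [ 0.244  0.001  0.97 ]
 [-0.003 -1.     0.002]] [-0.33  0.57  0.37  1.6  -0.23  1.02  0.35] [-0.4533483  -0.0808135   0.09077514]
```

View pics/wrist1.png

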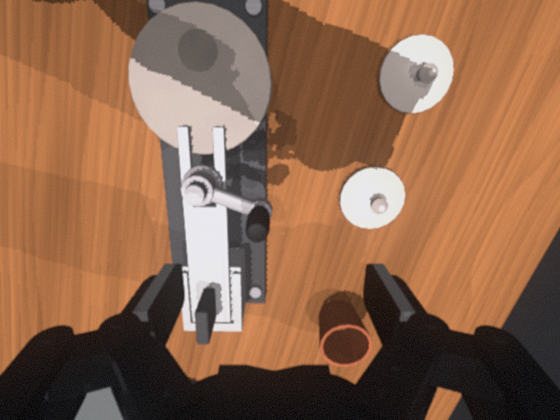

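The wrist view shows the stud and nut at (197,190), the crank grip at (258,222), the tab at (206,300) and the mould at (200,78). I'll fit these from the wrist depth.

Run:
```python
from h import *
from scipy.optimize import least_squares
f=np.load('wrist1.npz');s=get_state();P=cloud('wrist',f['d'],s);z=P[...,2];im=f['im'].astype(int)
print('bench',np.median(z[(abs(z)<.01)]))
box=(abs(P[...,0]-.585)<.09)&(abs(P[...,1]+.02)<.18)&(f['d']>.05)
g=box&(z>.095)&(z<.16)&(np.hypot(P[...,0]-.622,P[...,1]-.008)<.025)
gt=g&(z>np.percentile(P[g][:,2],95)-.004)
print('grip',P[g].min(0),P[g].max(0),g.sum(),'top',np.median(P[gt],0))
q=P[g&(z<.130)&(z>.1)][:,:2]
r=least_squares(lambda c:np.hypot(*(q-c).T)-.0095,[.622,.005],loss='soft_l1',f_scale=.001);print('grip axis',r.x,r.cost)
print('gt centre',cv2.minEnclosingCircle(P[gt][:,:2].astype(np.float32)))
t=box&(z>.100)&(z<.12)&(P[...,1]<-.07);A=P[t][:,:2].astype(np.float32);print('tab',cv2.minAreaRect(A),np.median(z[t]))
st=box&(z>.098)&(z<.108)&(np.hypot(P[...,0]-.567,P[...,1]-.016)<.015);print('stud',cv2.minEnclosingCircle(P[st][:,:2].astype(np.float32)),np.median(P[st],0))
m=box&(z>.056)&(z<.064)&(P[...,1]>.03);A=P[m][:,:2].astype(np.float32);print('mould',cv2.minEnclosingCircle(A),cv2.minAreaRect(A))
b=box&(z>.062)&(z<.072)&(P[...,1]<.05);A=P[b][:,:2].astype(np.float32);print('strap+',cv2.minAreaRect(A))
```

```text
bench -0.0008139338237216909
grip [0.61334839 0.004103   0.09549846] [0.63193901 0.02114725 0.13383917] 725 top [0.62255529 0.01258312 0.13198896]
grip axis [0.62274551 0.01088775] 3.950185722330803e-05
gt centre ((0.6229757070541382, 0.011564367450773716), 0.00819668173789978)
tab ((0.5966532230377197, -0.1027723178267479), (0.012268193997442722, 0.03678695484995842), 13.306260108947754) 0.10668272748659724
stud ((0.5682352185249329, 0.018612990155816078), 0.00852776225656271) [0.56846493 0.01920244 0.10199452]
mould ((0.5538473129272461, 0.09219526499509811), 0.0697295293211937) ((0.5482871532440186, 0.09871112555265427), (0.12410985678434372, 0.11816898733377457), 69.53694152832031)
strap+ ((0.5838030576705933, -0.043735846877098083), (0.062215656042099, 0.2011004239320755), 12.519689559936523)
```

Call:
play_rows(travel=[[-1.3, 0, -0.9], [0, 0, 0], [0, 2.5, 0], [0, 2.5, 0], [0, 0, 0]], roll=[0, 0.9, 0, 0, 0], fingers=[0, 0, 0, 0, 0])

```text
time_s: 3.7
tool_pos: [0.6201, 0.0099, 0.1509]
orientation: [0.704, -0.702, -0.079, 0.079]
contact_force: [0.3, 0.2, 0.7]
width: 0.0424
```

```bash
cat > m.py <<'E'
from h import *
import sys
def to(x,y,z,yaw=13.2):
    s=get_state();R=rot(s);d=np.array([x,y,z])-s['tool_pos']
    print('pos',s['tool_pos'].round(4),'tool delta cm',(R.T@d*100).round(2),'yaw',np.degrees(np.arctan2(R[1,0],R[0,0])).round(2),'tilt',R[2].round(3),'w',s['width'],'F',s['contact_force'].round(1),'M',s['moment'].round(2),'t',s['time_s'])
if __name__=='__main__': to(*map(float,sys.argv[1:]))
E
python3 m.py .6229 .0113 .099
python3 - <<'E'
from h import *
snap('wrist','2')
E
```

```text
pos [0.6201 0.0099 0.1509] tool delta cm [0.3  5.19 0.06] yaw 12.82 tilt [ 0.001 -1.     0.003] w 0.04236714950817784 F [0.3 0.2 0.7] M [ 0.05  0.01 -0.01] t 3.7
```

View pics/wrist2.png

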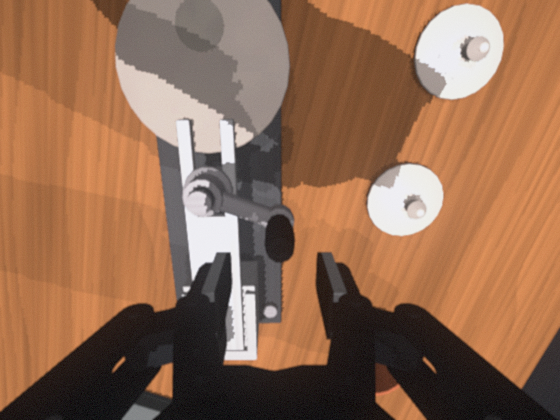

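The grip at (280,235) sits between the finger columns (225 and 330), so I'll lower onto it.

Call:
play_rows(travel=[[0.3, 2.0, 0.1], [0, 2.0, 0], [0, 1.1, 0], [0, 0, 0]], roll=[0, 0, 0, 0], fingers=[0, 0, 0, 0])

```text
time_s: 4.25
tool_pos: [0.6257, 0.0118, 0.1014]
orientation: [0.704, -0.702, -0.081, 0.076]
contact_force: [0.1, 0.1, 0.7]
width: 0.0425
```

```bash
python3 m.py .6229 .0113 .099
python3 - <<'E'
from h import *
snap('wrist','3')
E
```

```text
pos [0.6257 0.0118 0.1014] tool delta cm [-0.29  0.24  0.02] yaw 12.77 tilt [ 0.007 -1.     0.002] w 0.04248023737575368 F [0.1 0.1 0.7] M [-0.01 -0.02  0.01] t 4.25
```

View pics/wrist3.png

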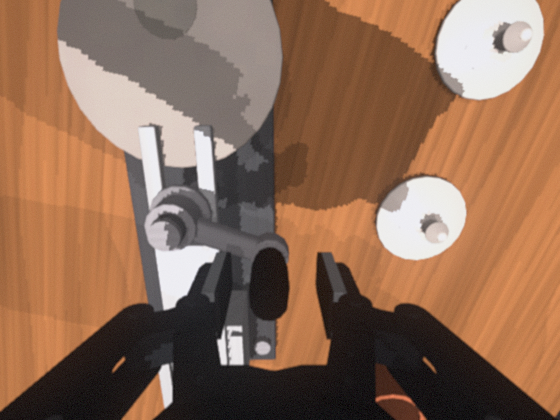

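Call:
play_rows(travel=[[-0.3, 0.2, 0], [0, 0, 0], [0, 0, 0], [0, 0, 0], [0, 0, 0]], roll=[0, 0, 0, 0, 0], fingers=[0, -1, -1, -1, -1], grip_force=40)

```text
time_s: 4.92
tool_pos: [0.6237, 0.011, 0.1014]
orientation: [0.704, -0.702, -0.082, 0.075]
contact_force: [0.7, -0.9, -1.7]
width: 0.0173
```

```bash
python3 m.py .6229 .0113 .099
```

```text
pos [0.6237 0.011  0.1014] tool delta cm [-0.08  0.24  0.05] yaw 12.76 tilt [ 0.01  -1.     0.001] w 0.01725391941764841 F [ 0.7 -0.9 -1.7] M [-0.    0.   -0.03] t 4.925
```

```bash
cat > crank.py <<'E'
from m import *
C=np.array([.5683,.0188]);
def plan(n,step,lead=0):
    s=get_state();R=rot(s);p=s['tool_pos'];v=p[:2]-C;a0=np.arctan2(v[1],v[0]);r=np.hypot(*v)
    F=s['contact_force'];t=np.array([np.sin(a0),-np.cos(a0)]) # clockwise tangent
    print('ang',np.degrees(a0).round(1),'r',r.round(4),'z',p[2].round(4),'Ftan',(F[:2]@t).round(1),'Frad',(F[:2]@v/r).round(1),'Fz',F[2].round(1),'w',s['width'].round(4),'t',s['time_s'],'tilt',R[2].round(3),'yaw',np.degrees(np.arctan2(R[1,0],R[0,0])).round(1))
    q=p[:2]
    for i in range(n):
        a=a0-np.radians(step)*(i+1);nq=C+.055*np.array([np.cos(a),np.sin(a)])
        d=np.array([*(nq-q),.006*step/360]);q=nq;print((R.T@d*100).round(2).tolist(),end=',')
    print()
if __name__=='__main__': plan(int(sys.argv[1]),float(sys.argv[2]))
E
python3 crank.py 8 12
```

```text
Traceback (most recent call last):
  File "crank.py", line 12, in <module>
    if __name__=='__main__': plan(int(sys.argv[1]),float(sys.argv[2]))
                             ~~~~^^^^^^^^^^^^^^^^^^^^^^^^^^^^^^^^^^^^^
  File "crank.py", line 6, in plan
    print('ang',np.degrees(a0).round(1),'r',r.round(4),'z',p[2].round(4),'Ftan',(F[:2]@t).round(1),'Frad',(F[:2]@v/r).round(1),'Fz',F[2].round(1),'w',s['width'].round(4),'t',s['time_s'],'tilt',R[2].round(3),'yaw',np.degrees(np.arctan2(R[1,0],R[0,0])).round(1))
                                                                                                                                                      ^^^^^^^^^^^^^^^^
AttributeError: 'float' object has no attribute 'round'
```

```bash
sed -i "s/s\['width'\].round(4)/round(s['width'],4)/" crank.py; python3 crank.py 8 12
```

```text
ang -8.0 r 0.056 z 0.1014 Ftan 0.8 Frad 0.8 Fz -1.7 w 0.0173 t 4.925 tilt [ 0.01  -1.     0.001] yaw 12.8
[-0.61, -0.03, -0.99],[-0.72, -0.03, -0.9],[-0.89, -0.03, -0.73],[-1.02, -0.03, -0.53],[-1.11, -0.03, -0.3],[-1.15, -0.03, -0.06],[-1.14, -0.03, 0.18],[-1.07, -0.03, 0.41],
```

Call:
play_rows(travel=[[-0.5, 0, -1.0], [-0.7, 0, -0.9], [-0.9, 0, -0.75], [-1.0, 0, -0.55]], roll=[0, 0, 0, 0], fingers=[-1, -1, -1, -1])

```text
time_s: 5.42
tool_pos: [0.6074, -0.0216, 0.1022]
orientation: [0.705, -0.7, -0.09, 0.073]
contact_force: [7.9, 1.9, -5.2]
width: 0.0173
```

```bash
python3 crank.py 10 14
```

```text
ang -45.9 r 0.0562 z 0.1022 Ftan -7.0 Frad 4.1 Fz -5.2 w 0.0173 t 5.425 tilt [ 0.025 -1.     0.005] yaw 13.2
[-1.29, -0.06, -0.44],[-1.32, -0.06, -0.23],[-1.34, -0.06, 0.1],[-1.27, -0.05, 0.42],[-1.13, -0.05, 0.71],[-0.93, -0.04, 0.97],[-0.67, -0.03, 1.16],[-0.37, -0.03, 1.29],[-0.04, -0.02, 1.34],[0.28, -0.01, 1.31],
```

```bash
sed -i 's/print((R.T@d\*100).round(2)/print((R.T@d*100*1.2-[0,.03,0]).round(1)/' crank.py; python3 crank.py 10 14
```

```text
ang -45.9 r 0.0562 z 0.1022 Ftan -7.0 Frad 4.1 Fz -5.2 w 0.0173 t 5.425 tilt [ 0.025 -1.     0.005] yaw 13.2
[-1.5, -0.1, -0.5],[-1.6, -0.1, -0.3],[-1.6, -0.1, 0.1],[-1.5, -0.1, 0.5],[-1.4, -0.1, 0.9],[-1.1, -0.1, 1.2],[-0.8, -0.1, 1.4],[-0.4, -0.1, 1.5],[-0.1, -0.1, 1.6],[0.3, -0.0, 1.6],
```

Call:
play_rows(travel=[[-1.5, -0.1, -0.5], [-1.6, -0.1, -0.3], [-1.6, -0.1, 0.1], [-1.5, -0.1, 0.5], [-1.4, -0.1, 0.9], [-1.1, -0.1, 1.2], [-0.8, -0.1, 1.4], [-0.4, -0.1, 1.5]], roll=[0, 0, 0, 0, 0, 0, 0, 0], fingers=[-1, -1, -1, -1, -1, -1, -1, -1])

```text
time_s: 6.42
tool_pos: [0.5146, 0.0077, 0.1046]
orientation: [0.704, -0.7, -0.103, 0.064]
contact_force: [22.4, -2.9, -33.9]
width: 0.0175
```

```bash
python3 crank.py 10 14
```

```text
ang -168.3 r 0.0548 z 0.1046 Ftan -7.4 Frad -21.3 Fz -33.9 w 0.0175 t 6.425 tilt [ 0.054 -0.999 -0.001] yaw 13.6
[0.2, -0.0, 1.6],[0.6, -0.0, 1.5],[1.0, -0.0, 1.3],[1.2, 0.0, 1.0],[1.5, 0.0, 0.7],[1.6, 0.0, 0.3],[1.6, 0.0, -0.1],[1.5, 0.0, -0.5],[1.4, 0.0, -0.8],[1.1, 0.0, -1.1],
```

Call:
play_rows(travel=[[0.1, 0.1, 0], [0, 0, 0]], roll=[0, 0, 0], fingers=[-1, -1])

```text
invalid input at $.roll: expected 2 entries
```

Call:
play_rows(travel=[[0.1, 0.1, 0], [0, 0, 0]], roll=[0, 0], fingers=[-1, -1])

```text
time_s: 6.68
tool_pos: [0.5149, 0.0076, 0.1035]
orientation: [0.704, -0.7, -0.103, 0.065]
contact_force: [1.8, -0.2, 4.2]
width: 0.0174
```

```bash
python3 crank.py 10 14
```

```text
ang -168.2 r 0.0545 z 0.1035 Ftan -0.6 Frad -1.7 Fz 4.2 w 0.0174 t 6.675 tilt [ 0.053 -0.999 -0.001] yaw 13.6
[0.2, -0.0, 1.6],[0.6, -0.0, 1.5],[1.0, -0.0, 1.3],[1.2, 0.0, 1.0],[1.5, 0.0, 0.7],[1.6, 0.0, 0.3],[1.6, 0.0, -0.1],[1.5, 0.0, -0.5],[1.4, 0.0, -0.8],[1.1, 0.0, -1.1],
```

```bash
sed -i 's/\*1.2-\[0,.03,0\]).round(1)/*1.2).round(2)/' crank.py; python3 crank.py 9 13
```

```text
ang -168.2 r 0.0545 z 0.1035 Ftan -0.6 Frad -1.7 Fz 4.2 w 0.0174 t 6.675 tilt [ 0.053 -0.999 -0.001] yaw 13.6
[0.16, -0.02, 1.48],[0.54, 0.0, 1.39],[0.84, 0.02, 1.23],[1.1, 0.03, 1.01],[1.3, 0.04, 0.74],[1.43, 0.05, 0.43],[1.49, 0.05, 0.1],[1.47, 0.05, -0.24],[1.38, 0.05, -0.57],
```

Call:
play_rows(travel=[[0.15, 0, 1.5], [0.55, 0, 1.4], [0.85, 0, 1.2], [1.1, 0.03, 1.0], [1.3, 0.04, 0.75], [1.4, 0.05, 0.4]], roll=[0, 0, 0, 0, 0, 0], fingers=[-1, -1, -1, -1, -1, -1])

```text
time_s: 7.42
tool_pos: [0.5481, 0.0687, 0.1048]
orientation: [-0.7, 0.705, 0.094, -0.064]
contact_force: [-7.0, -4.6, 10.1]
width: 0.0176
```

```bash
python3 crank.py 9 13
```

```text
ang 112.1 r 0.0538 z 0.1048 Ftan -8.2 Frad -1.6 Fz 10.1 w 0.0176 t 7.425 tilt [ 0.041 -0.999 -0.011] yaw 12.8
[1.47, 0.03, 0.21],[1.47, 0.04, -0.27],[1.37, 0.04, -0.59],[1.2, 0.03, -0.88],[0.98, 0.03, -1.13],[0.7, 0.02, -1.32],[0.38, 0.0, -1.45],[0.05, -0.01, -1.49],[-0.29, -0.02, -1.47],
```

Call:
play_rows(travel=[[1.45, 0, 0.15], [1.45, 0.02, -0.25], [1.35, 0.02, -0.6], [1.2, 0.02, -0.9], [1.0, 0.02, -1.1], [0.7, 0, -1.3], [0.4, 0, -1.45], [0.05, 0, -1.5]], roll=[0, 0, 0, 0, 0, 0, 0, 0], fingers=[-1, -1, -1, -1, -1, -1, -1, -1])

```text
time_s: 8.43
tool_pos: [0.6241, 0.0233, 0.1068]
orientation: [0.705, -0.7, -0.085, 0.076]
contact_force: [-6.9, 7.3, 7.1]
width: 0.0176
```

```bash
python3 crank.py 9 13
```

```text
ang 4.6 r 0.056 z 0.1068 Ftan -7.8 Frad -6.3 Fz 7.1 w 0.0176 t 8.425 tilt [ 0.013 -1.     0.007] yaw 13.1
[-0.51, -0.04, -1.42],[-0.7, -0.04, -1.32],[-0.98, -0.05, -1.13],[-1.21, -0.05, -0.88],[-1.38, -0.05, -0.58],[-1.47, -0.05, -0.26],[-1.49, -0.05, 0.08],[-1.44, -0.04, 0.41],[-1.31, -0.04, 0.73],
```

Call:
play_rows(travel=[[-0.5, -0.02, -1.4], [-0.7, -0.03, -1.3], [-1.0, -0.04, -1.1], [-1.2, -0.04, -0.9], [-1.4, -0.04, -0.6], [-1.45, -0.05, -0.25], [-1.5, -0.05, 0.1]], roll=[0, 0, 0, 0, 0, 0, 0], fingers=[-1, -1, -1, -1, -1, -1, -1])

```text
time_s: 9.3
tool_pos: [0.5693, -0.0374, 0.1088]
orientation: [0.709, -0.695, -0.095, 0.073]
contact_force: [8.3, 6.2, -8.0]
width: 0.0177
```

```bash
python3 crank.py 9 4
```

```text
ang -88.9 r 0.0562 z 0.1088 Ftan -8.4 Frad -6.0 Fz -8.0 w 0.0177 t 9.3 tilt [ 0.033 -0.999  0.017] yaw 13.6
[-0.41, -0.02, 0.26],[-0.44, -0.02, 0.15],[-0.42, -0.02, 0.18],[-0.41, -0.02, 0.21],[-0.4, -0.02, 0.23],[-0.38, -0.02, 0.26],[-0.36, -0.02, 0.29],[-0.34, -0.01, 0.31],[-0.32, -0.01, 0.33],
```

Call:
play_rows(travel=[[-0.7, -0.03, 0.2], [-0.7, -0.03, 0.25], [-0.6, -0.02, 0.3], [-0.5, -0.02, 0.3]], roll=[0, 0, 0, 0], fingers=[-1, -1, -1, -1])

```text
time_s: 9.8
tool_pos: [0.547, -0.0327, 0.1092]
orientation: [0.709, -0.695, -0.099, 0.07]
contact_force: [6.9, 0.2, -9.3]
width: 0.0174
```

```bash
python3 crank.py 9 4
```

```text
ang -112.4 r 0.0557 z 0.1092 Ftan -6.3 Frad -2.8 Fz -9.3 w 0.0174 t 9.8 tilt [ 0.043 -0.999  0.014] yaw 13.7
[-0.31, -0.02, 0.35],[-0.34, -0.02, 0.31],[-0.32, -0.02, 0.33],[-0.29, -0.02, 0.35],[-0.27, -0.01, 0.37],[-0.24, -0.01, 0.39],[-0.21, -0.01, 0.41],[-0.19, -0.01, 0.42],[-0.16, -0.01, 0.43],
```

Call:
play_rows(travel=[[-0.35, -0.02, 0.3], [-0.35, -0.02, 0.3], [-0.3, -0.02, 0.35]], roll=[0, 0, 0], fingers=[-1, -1, -1])

```text
time_s: 10.18
tool_pos: [0.5382, -0.0277, 0.1093]
orientation: [0.707, -0.697, -0.1, 0.067]
contact_force: [6.7, -3.1, -8.9]
width: 0.0171
```

```bash
python3 crank.py 9 4
```

```text
ang -122.9 r 0.0554 z 0.1093 Ftan -7.3 Frad -1.1 Fz -8.9 w 0.0171 t 10.175 tilt [ 0.048 -0.999  0.009] yaw 13.6
[-0.27, -0.02, 0.38],[-0.28, -0.02, 0.37],[-0.25, -0.02, 0.38],[-0.23, -0.02, 0.4],[-0.2, -0.01, 0.42],[-0.17, -0.01, 0.43],[-0.14, -0.01, 0.44],[-0.11, -0.01, 0.45],[-0.08, -0.01, 0.45],
```

Call:
play_rows(travel=[[-0.28, -0.02, 0.36], [-0.26, -0.01, 0.38], [-0.24, -0.01, 0.4]], roll=[0, 0, 0], fingers=[-1, -1, -1])

```text
time_s: 10.55
tool_pos: [0.5307, -0.0217, 0.1094]
orientation: [0.706, -0.698, -0.101, 0.064]
contact_force: [6.0, -3.0, -6.5]
width: 0.0172
```

```bash
python3 crank.py 9 4
```

```text
ang -132.8 r 0.0553 z 0.1094 Ftan -6.5 Frad -1.9 Fz -6.5 w 0.0172 t 10.55 tilt [ 0.053 -0.999  0.004] yaw 13.5
[-0.21, -0.02, 0.41],[-0.21, -0.02, 0.41],[-0.18, -0.02, 0.42],[-0.15, -0.01, 0.43],[-0.12, -0.01, 0.44],[-0.09, -0.01, 0.45],[-0.06, -0.01, 0.46],[-0.03, -0.01, 0.46],[0.0, -0.01, 0.46],
```

Call:
play_rows(travel=[[-0.2, -0.02, 0.42], [-0.18, -0.02, 0.42], [-0.16, -0.02, 0.43]], roll=[0, 0, 0], fingers=[-1, -1, -1])

```text
time_s: 10.92
tool_pos: [0.5246, -0.0146, 0.1095]
orientation: [0.704, -0.7, -0.101, 0.062]
contact_force: [6.1, -4.2, -8.1]
width: 0.0175
```

```bash
python3 crank.py 9 4
```

```text
ang -142.6 r 0.055 z 0.1095 Ftan -7.0 Frad -2.3 Fz -8.1 w 0.0175 t 10.925 tilt [ 0.056 -0.998 -0.002] yaw 13.3
[-0.17, -0.02, 0.43],[-0.14, -0.02, 0.44],[-0.11, -0.02, 0.45],[-0.08, -0.01, 0.45],[-0.05, -0.01, 0.46],[-0.02, -0.01, 0.46],[0.02, -0.01, 0.46],[0.05, -0.01, 0.46],[0.08, -0.0, 0.45],
```

Now at 495° of turn.

Call:
play_rows(travel=[[-0.16, -0.01, 0.43], [-0.13, -0.01, 0.44], [-0.1, -0.01, 0.45]], roll=[0, 0, 0], fingers=[-1, -1, -1])

```text
time_s: 11.3
tool_pos: [0.5199, -0.0069, 0.1096]
orientation: [-0.702, 0.702, 0.101, -0.059]
contact_force: [5.0, -4.4, -5.5]
width: 0.0173
```

```bash
python3 crank.py 9 4
```

```text
ang -152.0 r 0.0548 z 0.1096 Ftan -6.2 Frad -2.4 Fz -5.5 w 0.0173 t 11.3 tilt [ 0.059 -0.998 -0.007] yaw 13.0
[-0.12, -0.02, 0.44],[-0.07, -0.02, 0.45],[-0.04, -0.01, 0.46],[-0.01, -0.01, 0.46],[0.02, -0.01, 0.46],[0.06, -0.01, 0.46],[0.09, -0.01, 0.45],[0.12, -0.0, 0.44],[0.15, -0.0, 0.44],
```

Call:
play_rows(travel=[[-0.1, -0.02, 0.44], [-0.06, -0.02, 0.45], [-0.03, -0.02, 0.45]], roll=[0, 0, 0], fingers=[-1, -1, -1])

```text
time_s: 11.68
tool_pos: [0.5166, 0.0011, 0.1097]
orientation: [-0.7, 0.705, 0.1, -0.057]
contact_force: [5.7, -6.1, -7.5]
width: 0.0172
```

```bash
python3 crank.py 9 4
```

```text
ang -161.2 r 0.0546 z 0.1097 Ftan -7.6 Frad -3.4 Fz -7.5 w 0.0172 t 11.675 tilt [ 0.061 -0.998 -0.013] yaw 12.8
[-0.08, -0.02, 0.45],[-0.0, -0.01, 0.46],[0.03, -0.01, 0.46],[0.06, -0.01, 0.46],[0.1, -0.01, 0.45],[0.13, -0.01, 0.44],[0.16, -0.0, 0.43],[0.19, -0.0, 0.42],[0.22, -0.0, 0.41],
```

Now at 513°.

Call:
play_rows(travel=[[-0.05, -0.02, 0.45], [0, -0.01, 0.45]], roll=[0, 0], fingers=[-1, -1])

```text
time_s: 11.92
tool_pos: [0.5152, 0.0065, 0.1097]
orientation: [-0.699, 0.706, 0.1, -0.055]
contact_force: [3.0, -6.6, -5.7]
width: 0.0175
```

```bash
python3 crank.py 9 4
```

```text
ang -167.0 r 0.0545 z 0.1097 Ftan -7.1 Frad -1.4 Fz -5.7 w 0.0175 t 11.925 tilt [ 0.062 -0.998 -0.017] yaw 12.6
[-0.05, -0.02, 0.46],[0.05, -0.01, 0.46],[0.08, -0.01, 0.45],[0.11, -0.01, 0.45],[0.14, -0.01, 0.44],[0.17, -0.0, 0.43],[0.2, -0.0, 0.42],[0.23, -0.0, 0.4],[0.25, 0.0, 0.38],
```

Call:
play_rows(travel=[[0.0, -0.02, 0.45], [0.05, -0.01, 0.45]], roll=[0, 0], fingers=[-1, -1])

```text
time_s: 12.18
tool_pos: [0.5144, 0.0119, 0.1098]
orientation: [-0.698, 0.708, 0.099, -0.053]
contact_force: [3.8, -8.2, -5.8]
width: 0.0171
```

```bash
python3 crank.py 9 4
```

```text
ang -172.7 r 0.0544 z 0.1098 Ftan -8.6 Frad -2.7 Fz -5.8 w 0.0171 t 12.175 tilt [ 0.063 -0.998 -0.021] yaw 12.4
[-0.02, -0.02, 0.46],[0.09, -0.01, 0.45],[0.12, -0.01, 0.44],[0.15, -0.01, 0.44],[0.18, -0.01, 0.42],[0.21, -0.0, 0.41],[0.24, -0.0, 0.39],[0.26, 0.0, 0.38],[0.29, 0.0, 0.36],
```

Now at 525°, with the limit at 547°, so I'll go on carefully.

Call:
play_rows(travel=[[0.05, -0.02, 0.42], [0.1, -0.01, 0.42]], roll=[0, 0], fingers=[-1, -1])

```text
time_s: 12.42
tool_pos: [0.5142, 0.0142, 0.1098]
orientation: [-0.695, 0.71, 0.097, -0.051]
contact_force: [2.1, -14.3, -5.2]
width: 0.0175
```

```bash
python3 crank.py 2 4
```

```text
ang -175.1 r 0.0543 z 0.1098 Ftan -14.5 Frad -0.9 Fz -5.2 w 0.0175 t 12.425 tilt [ 0.062 -0.998 -0.027] yaw 12.0
[-0.01, -0.02, 0.47],[0.1, -0.01, 0.45],
```

Call:
play_rows(travel=[[0, 0, 0], [0, 0, 0], [0, 0, 0], [0, 0, 0], [0, -2, 0], [0, -4, 0], [0, -4, 0], [0, 0, 0]], roll=[0, 0, 0, 0, 0, 0, 0, 0], fingers=[-1, 0, 0, 0, 0, 0, 0, 0], grip_force=40)

```text
time_s: 13.42
tool_pos: [0.5071, 0.0135, 0.2126]
orientation: [-0.695, 0.711, 0.096, -0.05]
contact_force: [1.0, -0.3, -0.2]
width: 0.0428
```

```bash
python3 m.py .5966 -.1028 .2
python3 - <<'E'
from h import *
s,im,d,P=snap('wrist','4');snap('top','4');print(s['joints'].round(3))
im=cv2.imread('pics/top4.png')[195:285,215:365];cv2.imwrite('pics/topcrop4.png',cv2.resize(im,None,fx=5,fy=5))
E
```

```text
pos [0.5071 0.0135 0.2126] tool delta cm [  6.26   2.04 -13.17] yaw 11.91 tilt [ 0.061 -0.998 -0.029] w 0.04275832445880027 F [ 1.  -0.3 -0.2] M [ 0.01  0.07 -0.02] t 13.425
[-0.471  0.344  0.454  1.966 -0.18   0.806  0.283]
```

View pics/wrist4.png

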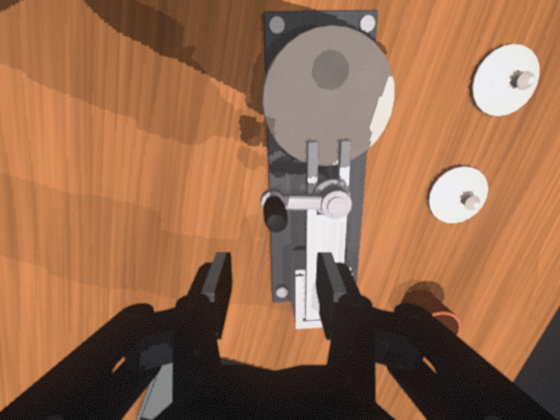

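The wrist view shows the crank grip swung round to (273,210), the nut at (338,203), and the strap and mould in place. Contact during winding tilted the tool about 3.5°. I'll square it by pressing the closed fingers lightly against the side of the fixed heel block.

```bash
cat > fx.py <<'E'
from m import *
S=np.array([.5683,.0188]);yw=np.radians(13.2);ex=np.array([np.cos(yw),np.sin(yw)]);ey=np.array([-ex[1],ex[0]])
def fx(x,y,z):
    s=get_state();v=s['tool_pos'][:2]-S;F=s['contact_force']
    print('fixture tcp mm',(v@ex*1000).round(1),(v@ey*1000).round(1),'F fix',(F[:2]@ex).round(1),(F[:2]@ey).round(1),F[2].round(1))
    p=S+x/1000*ex+y/1000*ey;to(p[0],p[1],z/1000)
if __name__=='__main__': fx(*map(float,sys.argv[1:]))
E
python3 fx.py -68 -135 190
```

```text
fixture tcp mm -62.0 9.3 F fix -0.0 0.9 -0.3
pos [0.5058 0.0137 0.2102] tool delta cm [ -0.39   2.41 -14.38] yaw 11.92 tilt [ 0.057 -0.998 -0.029] w 0.042894520477188766 F [-0.3  0.9 -0.3] M [ 0.01  0.1  -0.01] t 13.525
```

Call:
play_rows(travel=[[-0.2, 0.3, -3.7], [-0.1, 0.3, -3.7], [-0.1, 0.3, -3.7], [0, 0.3, -3.7], [0, 4, 0], [0, 4, 0], [0, 3, 0], [0, 0, 0]], roll=[0, -1.3, 0, 0, 0, 0, 0, 0], fingers=[-1, -1, -1, -1, -1, -1, -1, -1])

```text
time_s: 14.52
tool_pos: [0.5371, -0.1361, 0.079]
orientation: [-0.695, 0.709, 0.098, -0.066]
contact_force: [0.2, 0.2, 1.0]
width: -0.0002
```

```bash
python3 fx.py -60 -135 47
```

```text
fixture tcp mm -65.7 -143.7 F fix 0.3 0.2 1.0
pos [ 0.5371 -0.1361  0.079 ] tool delta cm [0.44 3.2  0.94] yaw 13.38 tilt [ 0.043 -0.999 -0.025] w -0.00016665072040971448 F [0.2 0.2 1. ] M [0.02 0.07 0.03] t 14.525
```

Call:
play_rows(travel=[[0, 1.6, 0.4], [0, 1.6, 0.4], [0.6, 0, 0], [0.5, 0, 0]], roll=[0, 0, 0, 0], fingers=[-1, -1, -1, -1])

```text
time_s: 15.02
tool_pos: [0.5485, -0.1264, 0.0489]
orientation: [-0.695, 0.709, 0.098, -0.066]
contact_force: [0.5, -0.5, 0.3]
width: 0.0002
```

```bash
python3 fx.py -45 -135 47
```

```text
fixture tcp mm -52.4 -136.9 F fix 0.3 -0.6 0.3
pos [ 0.5485 -0.1264  0.0489] tool delta cm [0.73 0.22 0.19] yaw 13.34 tilt [ 0.043 -0.999 -0.025] w 0.00017246358823081476 F [ 0.5 -0.5  0.3] M [-0.04  0.01 -0.  ] t 15.025
```

Call:
play_rows(travel=[[0.5, 0, 0], [0.5, 0, 0], [0.4, 0, 0], [0.4, 0, 0]], roll=[0, 0, 0, 0], fingers=[-1, -1, -1, -1])

```text
time_s: 15.52
tool_pos: [0.5577, -0.1245, 0.0505]
orientation: [-0.696, 0.709, 0.091, -0.07]
contact_force: [-14.3, -2.5, 10.2]
width: -0.0
```

```bash
python3 fx.py -45 -135 47
```

```text
fixture tcp mm -43.1 -137.1 F fix -14.5 0.8 10.2
pos [ 0.5577 -0.1245  0.0505] tool delta cm [-0.2   0.34  0.22] yaw 13.11 tilt [ 0.029 -0.999 -0.021] w -2.467525322000464e-05 F [-14.3  -2.5  10.2] M [-0.48  2.84 -0.09] t 15.525
```

Contact is made and the tilt is coming down (0.043 → 0.029). I'll continue.

Call:
play_rows(travel=[[0.4, 0, 0], [0.4, 0, 0], [0.4, 0, 0]], roll=[0, 0, 0], fingers=[-1, -1, -1])

```text
time_s: 15.9
tool_pos: [0.5573, -0.1245, 0.0508]
orientation: [-0.698, 0.708, 0.082, -0.075]
contact_force: [-15.5, -1.4, 11.0]
width: 0.0001
```

```bash
python3 fx.py -45 -135 47
```

```text
fixture tcp mm -43.4 -137.0 F fix -15.4 2.2 11.0
pos [ 0.5573 -0.1245  0.0508] tool delta cm [-0.17  0.38  0.2 ] yaw 12.77 tilt [ 0.009 -1.    -0.015] w 5.046298741577091e-05 F [-15.5  -1.4  11. ] M [-0.4   2.65  0.02] t 15.9
```

Call:
play_rows(travel=[[0.35, 0, 0], [-0.5, 0, 0], [-1, 0, 0], [0, -3.5, 0], [0, -4, 0], [0, -4, 0], [0, 0, 0]], roll=[0, 0, 0, 0, 0, -0.4, 0], fingers=[-1, -1, -1, -1, 0.1, 0.1, 0.1])

```text
time_s: 16.77
tool_pos: [0.5406, -0.127, 0.17]
orientation: [-0.698, 0.707, 0.083, -0.078]
contact_force: [-0.2, 0.0, -0.7]
width: 0.0468
```

```bash
python3 fx.py 0 -125 150
python3 - <<'E'
from h import *
snap('wrist','5')
E
```

```text
fixture tcp mm -60.2 -135.6 F fix -0.2 0.1 -0.7
pos [ 0.5406 -0.127   0.17  ] tool delta cm [6.01 2.01 1.11] yaw 13.06 tilt [ 0.005 -1.    -0.014] w 0.046777185764120384 F [-0.2  0.  -0.7] M [ 0.03 -0.04  0.01] t 16.775
```

View pics/wrist5.png

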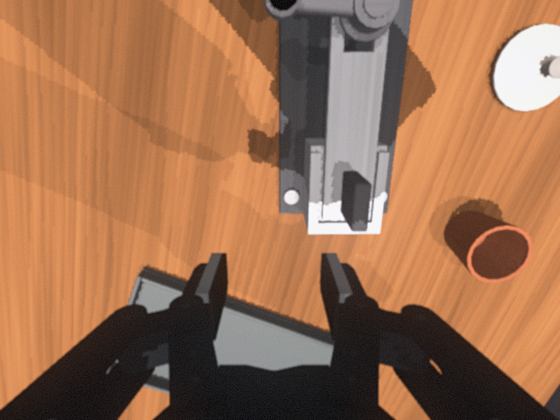

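The tool is square again. The tab is clear at (355,200) and the strap is still seated. I'll measure the tab from this view.

Run:
```python
from h import *
from fx import S,ex,ey
f=np.load('wrist5.npz');s=get_state();P=cloud('wrist',f['d'],s);z=P[...,2]
box=(abs(P[...,0]-.6)<.04)&(abs(P[...,1]+.105)<.04)&(f['d']>.05)
t=box&(z>.100)&(z<.115);A=P[t][:,:2].astype(np.float32);r=cv2.minAreaRect(A);print(r,np.median(z[t]),(np.array(r[0])-S)@ex,(np.array(r[0])-S)@ey)
b=box&(z>.064)&(z<.072);print('strap top',np.median(z[b]),b.sum())
n=(f['d']>.05)&(z>.1)&(z<.12)&(abs(P[...,1]-.0188)<.02);print('stud/nut',np.median(P[n],0))
```

```text
((0.5958866477012634, -0.10321518778800964), (0.01263238675892353, 0.03595556318759918), 13.292503356933594) 0.10511096925434288 -0.0010044960951626452 -0.12509084766653267
strap top 0.06544421146595367 2563
stud/nut [0.56475067 0.01296679 0.10111304]
```

Call:
play_rows(travel=[[2.2, 0, 0.4], [2.2, 0, 0.4], [1.8, 0, 0.3], [0, 0, 0], [0, 2, 0], [0, 0, 0]], roll=[0, 0, 0, 0, 0, 0], fingers=[0.1, 0.1, 0.1, 0.1, 0.1, 0.1], grip_force=80)

```text
time_s: 17.58
tool_pos: [0.594, -0.1016, 0.1422]
orientation: [-0.699, 0.706, 0.078, -0.081]
contact_force: [0.2, 0.1, -0.3]
width: 0.047
```

```bash
python3 m.py .5963 -.103 .077
```

```text
pos [ 0.594  -0.1016  0.1422] tool delta cm [ 0.23  6.52 -0.12] yaw 12.98 tilt [-0.005 -1.    -0.01 ] w 0.046965450818868965 F [ 0.2  0.1 -0.3] M [-0.02 -0.06  0.  ] t 17.575
```

Call:
play_rows(travel=[[0.2, 1.8, -0.1], [0, 1.8, 0], [0, 1.5, 0], [0, 0, 0]], roll=[0, 0, 0, 0], fingers=[0.1, 0.1, 0.1, 0.1])

```text
time_s: 18.08
tool_pos: [0.595, -0.104, 0.0888]
orientation: [-0.699, 0.706, 0.078, -0.081]
contact_force: [0.2, 0.0, 0.1]
width: 0.0472
```

```bash
python3 m.py .5963 -.103 .077
```

```text
pos [ 0.595  -0.104   0.0888] tool delta cm [0.16 1.18 0.08] yaw 12.89 tilt [-0.006 -1.    -0.01 ] w 0.04721666606343895 F [0.2 0.  0.1] M [-0.03 -0.01 -0.05] t 18.075
```

Call:
play_rows(travel=[[0.2, 0.8, 0.1], [0, 0.4, 0], [0, 0, 0], [0, 0, 0], [0, 0, 0], [0, 0, 0], [0, 0, 0]], roll=[0, 0, 0, 0, 0, 0, 0], fingers=[0.1, 0.1, 0.1, -1, -1, -1, -1], grip_force=30)

```text
time_s: 18.95
tool_pos: [0.5976, -0.1028, 0.0774]
orientation: [-0.699, 0.707, 0.079, -0.08]
contact_force: [0.1, -0.4, -1.1]
width: 0.0118
```

```bash
python3 m.py .5963 -.103 .077
python3 - <<'E'
from h import *
snap('wrist','6')
E
```

```text
pos [ 0.5976 -0.1028  0.0774] tool delta cm [-0.14  0.04  0.01] yaw 12.89 tilt [-0.003 -1.    -0.011] w 0.0117571383368092 F [ 0.1 -0.4 -1.1] M [ 0.04 -0.02  0.01] t 18.95
```

View pics/wrist6.png

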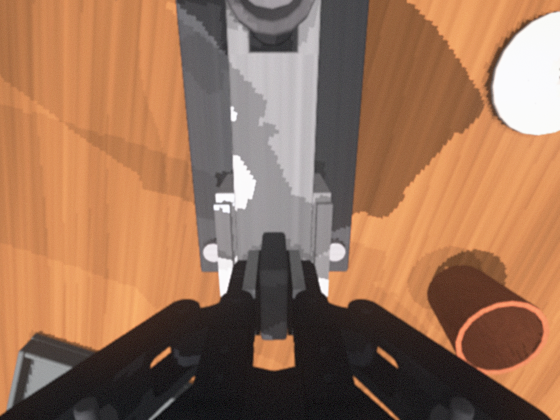

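The pads hold the tab symmetrically at (275,285), with a width of 11.8 mm. I'll firm the grip and lift in small steps.

Call:
play_rows(travel=[[0, 0, 0], [0, 0, 0], [0, -0.2, 0], [0, -0.2, 0], [0, 0, 0]], roll=[0, 0, 0, 0, 0], fingers=[-1, -1, -1, -1, -1], grip_force=90)

```text
time_s: 19.62
tool_pos: [0.5974, -0.1027, 0.0814]
orientation: [-0.699, 0.706, 0.078, -0.08]
contact_force: [0.3, -0.0, -2.6]
width: 0.0109
```

```bash
python3 fx.py 0 -125 84
```

```text
fixture tcp mm 0.6 -124.9 F fix 0.2 -0.1 -2.6
pos [ 0.5974 -0.1027  0.0814] tool delta cm [-0.06 -0.26 -0.01] yaw 12.9 tilt [-0.004 -1.    -0.011] w 0.01093045743235526 F [ 0.3 -0.  -2.6] M [-0.05 -0.03 -0.01] t 19.625
```

Call:
play_rows(travel=[[0, -0.25, 0], [0, 0, 0]], roll=[0, 0], fingers=[-1, -1])

```text
time_s: 19.88
tool_pos: [0.5973, -0.1027, 0.084]
orientation: [-0.699, 0.706, 0.078, -0.08]
contact_force: [0.7, -0.3, -2.1]
width: 0.0107
```

```bash
python3 fx.py 0 -125 84
python3 - <<'E'
from h import *
snap('wrist','7');s,im,d,P=snap('side','7')
cv2.imwrite('pics/sc7.png',cv2.resize(im[180:310,205:345,::-1],None,fx=4,fy=4))
from fx import S,ex,ey
for n in('wrist','side'):
    f=np.load(n+'7.npz');P=cloud(n,f['d'],s);x=(P[...,:2]-S)@ex;y=(P[...,:2]-S)@ey
    for y0 in(-.09,-.075,-.06,-.045,-.03):
        m=(abs(y-y0)<.006)&(abs(x)<.017)&(P[...,2]>.05)&(P[...,2]<.09);print(n,y0,m.sum(),np.median(P[m][:,2]).round(4),end=' ')
        for xx in(-.012,.012):
            mm=m&(abs(x-xx)<.005);print(np.median(P[mm][:,2]).round(4),end=' ')
        print()
E
```

```text
fixture tcp mm 0.5 -124.9 F fix 0.6 -0.5 -2.1
pos [ 0.5973 -0.1027  0.084 ] tool delta cm [-0.05  0.01 -0.01] yaw 12.9 tilt [-0.004 -1.    -0.011] w 0.010680438658900655 F [ 0.7 -0.3 -2.1] M [-0.05 -0.03 -0.  ] t 19.875
wrist -0.09 1510 0.0735 0.0736 0.0734 
wrist -0.075 1657 0.0735 0.0735 0.0735 
wrist -0.06 1826 0.0735 0.0735 0.0734 
wrist -0.045 2018 0.0735 0.0735 0.0734 
wrist -0.03 2229 0.0734 0.0735 0.0734 
side -0.09 3 0.0755 0.0755 nan 
side -0.075 15 0.0746 0.0694 0.0752 
side -0.06 5 0.0762 nan 0.0775 
side -0.045 74 0.0752 0.0747 0.0751 
side -0.03 73 0.0752 0.0752 0.0751
  return _methods._mean(a, axis=axis, dtype=dtype,
  ret = ret.dtype.type(ret / rcount)
```

View pics/sc7.png

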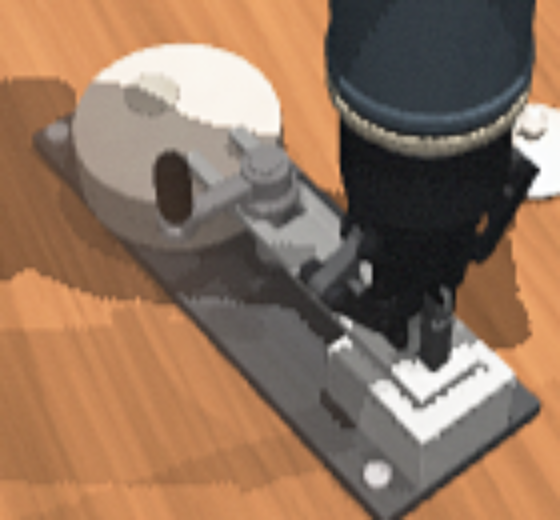

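The strap is level (wrist depth 0.0735 m along its whole length) and raised about 6.5 mm. Next I'll draw it out.

```bash
python3 fx.py 0.5 -225 84
```

```text
fixture tcp mm 0.4 -124.8 F fix 0.2 0.7 -2.7
pos [ 0.5972 -0.1026  0.0839] tool delta cm [  0.06   0.09 -10.02] yaw 12.9 tilt [-0.004 -1.    -0.01 ] w 0.010243440095925177 F [ 0.   0.7 -2.7] M [-0.06 -0.05 -0.  ] t 19.975
```

Call:
play_rows(travel=[[0, 0.01, -0.6], [0, 0.01, -0.8], [0, 0.01, -0.8], [0, 0, 0]], roll=[0, 0, 0, 0], fingers=[-1, -1, -1, -1])

```text
time_s: 20.48
tool_pos: [0.6024, -0.1265, 0.0837]
orientation: [-0.699, 0.707, 0.078, -0.08]
contact_force: [-0.1, 0.5, -2.1]
width: 0.0106
```

```bash
python3 fx.py 0.5 -225 84
```

```text
fixture tcp mm 0.0 -149.3 F fix 0.0 0.5 -2.1
pos [ 0.6024 -0.1265  0.0837] tool delta cm [ 0.09  0.05 -7.57] yaw 12.85 tilt [-0.005 -1.    -0.011] w 0.0106214963596983 F [-0.1  0.5 -2.1] M [-0.12 -0.06  0.01] t 20.475
```

Call:
play_rows(travel=[[0.02, 0, -0.8], [0.02, 0, -1], [0.02, 0.01, -1], [0, 0, 0]], roll=[0, 0, 0, 0], fingers=[-1, -1, -1, -1])

```text
time_s: 20.98
tool_pos: [0.6097, -0.156, 0.0839]
orientation: [-0.699, 0.707, 0.078, -0.08]
contact_force: [-0.4, 0.6, -3.7]
width: 0.0108
```

```bash
python3 fx.py 0.5 -225 84
```

```text
fixture tcp mm 0.4 -179.7 F fix -0.2 0.7 -3.7
pos [ 0.6097 -0.156   0.0839] tool delta cm [ 0.04  0.04 -4.53] yaw 12.83 tilt [-0.005 -1.    -0.011] w 0.010777306358011864 F [-0.4  0.6 -3.7] M [-0.04  0.04 -0.01] t 20.975
```

Drawn 55 mm, 45 mm to go. After that I'll compute the placement.

Call:
play_rows(travel=[[0.02, 0.01, -1], [0.02, 0.01, -1.2], [0.02, 0.01, -1.2], [0.02, 0.01, -1.2], [0, 0, 0]], roll=[0, 0, 0, 0, 0], fingers=[-1, -1, -1, -1, -1])

```text
time_s: 21.6
tool_pos: [0.6214, -0.2044, 0.0839]
orientation: [-0.698, 0.707, 0.078, -0.08]
contact_force: [0.0, 0.6, -2.7]
width: 0.0109
```

```bash
python3 fx.py 0.5 -225 84
python3 - <<'E'
from h import *
s,im,d,P=snap('top','8')
m=np.zeros(P.shape[:2],bool)
f=np.load('top0.npz');im=f['im'].astype(int);P=cloud('top',f['d']);z=P[...,2]
for n in('top0','side0'):
    f=np.load(n+'.npz');im=f['im'].astype(int);P=cloud(n[:-1],f['d']);z=P[...,2]
    m=(abs(P[...,0]-.54)<.18)&(abs(P[...,1]+.355)<.12)&(z>.003)&(z<.03)&(im[...,0]-im[...,2]<30)
    r=cv2.minAreaRect(P[m][:,:2].astype(np.float32));print(r);print(cv2.boxPoints(r))
    m2=m&(z<.012);print('floor z',np.median(z[m2]))
E
```

```text
fixture tcp mm 0.7 -229.5 F fix 0.2 0.5 -2.7
pos [ 0.6214 -0.2044  0.0839] tool delta cm [-0.02 -0.02  0.45] yaw 12.8 tilt [-0.005 -1.    -0.012] w 0.010914137313643978 F [ 0.   0.6 -2.7] M [-0.07  0.02  0.03] t 21.6
((0.5383588671684265, -0.35525965690612793), (0.15173663198947906, 0.26932838559150696), 79.43009185791016)
[[ 0.39206278 -0.4051385 ]
 [ 0.65682113 -0.45454276]
 [ 0.68465495 -0.30538082]
 [ 0.4198966  -0.25597656]]
floor z 0.005985151467659135
((0.5433685779571533, -0.3481248617172241), (0.133133202791214, 0.26977667212486267), 79.21005249023438)
[[ 0.3984032  -0.38826227]
 [ 0.66341025 -0.4387669 ]
 [ 0.688334   -0.30798745]
 [ 0.4233269  -0.25748283]]
floor z 0.005929958739972841
```

View pics/top8.png

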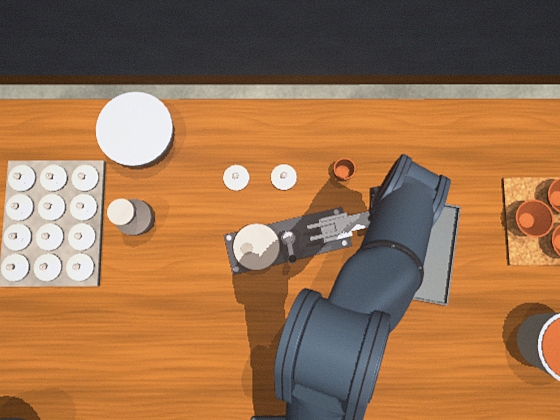

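The top view shows the strap drawn clear of the nut at (289,240). The mould, lids and cup are in place, and the tray is around (430,255). I'll lift the strap and carry it over.

Call:
play_rows(travel=[[0, -0.8, -0.3], [0, -1.5, -0.5], [0, -1.5, -1], [0, -1.5, -2], [0, -0.5, -2.5], [0, 0, -2.5], [0, 0, -2.5], [0, 0, -2], [0, 0, 0]], roll=[0, 0, 0, 0, 0, 0, 0, 0, 0], fingers=[-1, -1, -1, -1, -1, -1, -1, -1, -1])

```text
time_s: 22.78
tool_pos: [0.6543, -0.3354, 0.1555]
orientation: [-0.697, 0.708, 0.082, -0.08]
contact_force: [0.4, 0.7, -2.2]
width: 0.0106
```

```bash
python3 m.py .6147 -.367 .145; python3 -c "
from bench import *;print(get_state()['joints'].round(2))"
```

```text
pos [ 0.6543 -0.3354  0.1555] tool delta cm [-4.57  1.08 -2.17] yaw 13.1 tilt [ 0.001 -1.    -0.015] w 0.010617000319714392 F [ 0.4  0.7 -2.2] M [-0.03 -0.03  0.02] t 22.775
[ 0.21  0.75  0.38  1.37 -0.28  1.06  0.86]
```

Call:
play_rows(travel=[[-1.5, 0, -0.7], [-1.5, 0, -0.7], [-1.4, 0, -0.6], [0, 0, 0], [0, 0, 0], [0, 0, 0], [0, 0, 0], [0, 0, 0], [0, 0, 0], [0, 0, 0], [0, 0, 0], [0, 0, 0], [0, 0, 0]], roll=[0, 0, 0, -3, -7, -9, -9, -9, -9, -9, -7, -4, 0], fingers=[-1, -1, -1, -1, -1, -1, -1, -1, -1, -1, -1, -1, -1])

```text
time_s: 24.4
tool_pos: [0.6026, -0.3694, 0.1591]
orientation: [-0.533, 0.542, 0.457, -0.463]
contact_force: [-0.0, -0.0, -2.4]
width: 0.0109
```

```bash
python3 m.py .6147 -.367 .10
python3 - <<'E'
from h import *
s,im,d,P=snap('wrist','9');snap('side','9')
print(s['joints'].round(2))
E
```

```text
pos [ 0.6026 -0.3694  0.1591] tool delta cm [ 0.51  5.9  -1.14] yaw 81.08 tilt [-0.014 -1.    -0.004] w 0.010886922061687223 F [-0.  -0.  -2.4] M [ 0.   -0.08 -0.05] t 24.4
[ 0.45  0.68  0.05  1.44 -0.02  1.01  1.91]
```

View pics/wrist9.png

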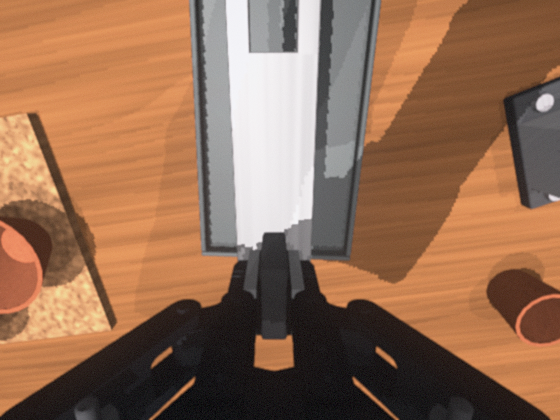

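View pics/side9.png

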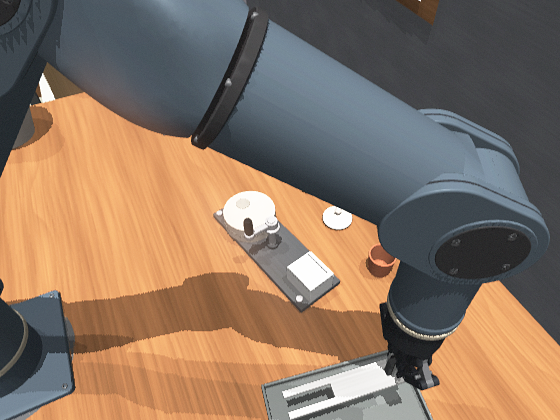

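The strap hangs over the tray, with the tray's near end at about row 255 of the wrist view. I'll check alignment and level from the wrist depth.

Run:
```python
from h import *
f=np.load('wrist9.npz');s=get_state();P=cloud('wrist',f['d'],s);z=P[...,2];im=f['im'].astype(int)
R=rot(s);L=(P-s['tool_pos'])@R  # tool coords
m=(z>.003)&(z<.03)&(abs(im[...,0]-im[...,2])<25)&(P[...,0]>.35)&(P[...,1]<-.2)&(abs(L[...,0])<.1)
r=cv2.minAreaRect(P[m][:,:2].astype(np.float32));print(r,cv2.boxPoints(r))
for zz in(.03,.06,.09,.12,.15):
    k=(abs(L[...,2]-zz)<.006)&(abs(L[...,0])<.022)&(z>.09)
    if k.sum(): print(zz,np.median(z[k]).round(4),L[k][:,0].min().round(4),L[k][:,0].max().round(4))
```

```text
((0.558786153793335, -0.3578704595565796), (0.1493864506483078, 0.2300136685371399), 79.38375854492188) [[ 0.43198717 -0.41009748]
 [ 0.6580637  -0.45247287]
 [ 0.68558514 -0.30564344]
 [ 0.4595086  -0.26326805]]
0.03 0.1488 -0.0191 0.0209
0.06 0.1489 -0.0192 0.0208
0.09 0.1491 -0.0193 0.0208
0.12 0.1492 -0.0194 0.0208
```

Call:
play_rows(travel=[[0.2, 0, -0.5], [0.2, 0.8, -0.5], [0, 1.5, 0], [0, 2, 0], [0, 2, 0], [0, 1.5, 0], [0, 0.8, 0], [0, 0, 0]], roll=[0, 1.6, 0, 0, 0, 0, 0, 0], fingers=[-1, -1, -1, -1, -1, -1, -1, -1])

```text
time_s: 25.5
tool_pos: [0.6136, -0.3665, 0.065]
orientation: [-0.542, 0.548, 0.447, -0.454]
contact_force: [0.4, 0.5, -1.7]
width: 0.0108
```

```bash
python3 m.py .613 -.368 .0224
```

```text
pos [ 0.6136 -0.3665  0.065 ] tool delta cm [-0.1   4.27  0.03] yaw 79.2 tilt [-0.013 -1.    -0.001] w 0.010844751103866693 F [ 0.4  0.5 -1.7] M [-0.05 -0.1  -0.01] t 25.5
```

Call:
play_rows(travel=[[0, 1.2, 0], [0, 1.2, 0], [0, 0.8, 0], [0, 0.3, 0], [0, 0, 0]], roll=[0, 0, 0, 0, 0], fingers=[-1, -1, -1, -1, -1])

```text
time_s: 26.12
tool_pos: [0.6143, -0.3676, 0.0289]
orientation: [-0.541, 0.549, 0.447, -0.454]
contact_force: [-0.4, -0.5, -1.8]
width: 0.0108
```

```bash
python3 m.py .613 -.368 .0224
```

```text
pos [ 0.6143 -0.3676  0.0289] tool delta cm [-0.06  0.65  0.12] yaw 79.19 tilt [-0.014 -1.    -0.003] w 0.010824149905974677 F [-0.4 -0.5 -1.8] M [-0.01 -0.08  0.01] t 26.125
```

Call:
play_rows(travel=[[0, 0.25, 0], [0, 0.2, 0], [0, 0, 0]], roll=[0, 0, 0], fingers=[-1, -1, -1])

```text
time_s: 26.5
tool_pos: [0.6147, -0.3679, 0.0248]
orientation: [-0.541, 0.549, 0.448, -0.454]
contact_force: [0.4, -0.9, -1.5]
width: 0.0107
```

```bash
python3 m.py .613 -.368 .0224
```

```text
pos [ 0.6147 -0.3679  0.0248] tool delta cm [-0.04  0.24  0.16] yaw 79.19 tilt [-0.015 -1.    -0.004] w 0.010666364698878581 F [ 0.4 -0.9 -1.5] M [ 0.01 -0.12  0.03] t 26.5
```

Call:
play_rows(travel=[[0, 0.15, 0], [0, 0.1, 0], [0, 0, 0]], roll=[0, 0, 0], fingers=[-1, -1, -1])

```text
time_s: 26.88
tool_pos: [0.6148, -0.368, 0.0229]
orientation: [-0.54, 0.549, 0.448, -0.454]
contact_force: [0.5, 0.8, -1.1]
width: 0.0108
```

```bash
python3 m.py .613 -.368 .0224
```

```text
pos [ 0.6148 -0.368   0.0229] tool delta cm [-0.04  0.05  0.18] yaw 79.19 tilt [-0.015 -1.    -0.004] w 0.010839177015670349 F [ 0.5  0.8 -1.1] M [ 0.11 -0.05 -0.03] t 26.875
```

Call:
play_rows(travel=[[0, 0.15, 0], [0, 0.1, 0], [0, 0, 0]], roll=[0, 0, 0], fingers=[-1, -1, -1])

```text
time_s: 27.25
tool_pos: [0.6149, -0.3681, 0.023]
orientation: [-0.54, 0.55, 0.448, -0.453]
contact_force: [0.0, -0.6, -1.4]
width: 0.0107
```

```bash
python3 m.py .613 -.368 .0224
```

```text
pos [ 0.6149 -0.3681  0.023 ] tool delta cm [-0.03  0.06  0.19] yaw 79.17 tilt [-0.015 -1.    -0.005] w 0.010686228950644508 F [ 0.  -0.6 -1.4] M [ 0.01 -0.05  0.  ] t 27.25
```

Height has stopped changing and part of the weight has gone, so the strap is on the tray floor. I'll release it.

Call:
play_rows(travel=[[0, 0.1, 0], [0, 0, 0], [0, 0, 0], [0, 0, 0], [0, 0, 0]], roll=[0, 0, 0, 0, 0], fingers=[-1, -1, -0.3, -0.1, -0.1], grip_force=20)

```text
time_s: 27.88
tool_pos: [0.6153, -0.3686, 0.0225]
orientation: [-0.54, 0.55, 0.448, -0.453]
contact_force: [-0.2, 0.4, -0.8]
width: 0.0385
```

Call:
play_rows(travel=[[0, -0.6, 0], [0, -2, 0], [0, -4, 0], [0, -5, 0], [0, -5, 0], [0, -5, 0], [0, 0, 0], [0, 0, 0]], roll=[0, 0, 0, 0, 0, 0, 0, 0], fingers=[-0.1, -0.1, -0.1, -0.1, -0.1, -0.1, -0.1, -0.1])

```text
time_s: 28.88
tool_pos: [0.6146, -0.3651, 0.2551]
orientation: [-0.537, 0.553, 0.449, -0.452]
contact_force: [0.8, -0.8, -0.0]
width: 0.0385
```

```bash
python3 m.py .613 -.368 .2
python3 - <<'E'
from h import *
from fx import S,ex,ey
s,im,d,P=snap('wrist','10');snap('side','10');z=P[...,2]
k=(z>.008)&(z<.016)&(im.astype(int).min(-1)>120)&(P[...,1]<-.25)&(P[...,0]>.4)&(P[...,0]<.69)
r=cv2.minAreaRect(P[k][:,:2].astype(np.float32));print(r,np.median(z[k]),cv2.boxPoints(r).round(3).tolist())
for x in(.48,.52,.56,.6,.64):
    q=k&(abs(P[...,0]-x)<.008);print(x,np.median(z[q]).round(4))
E
```

```text
pos [ 0.6146 -0.3651  0.2551] tool delta cm [-0.22  5.51  0.18] yaw 79.15 tilt [-0.017 -1.    -0.013] w 0.03849640946556577 F [ 0.8 -0.8 -0. ] M [-0.01  0.01  0.03] t 28.875
((0.5768423080444336, -0.5317020416259766), (0.20315124094486237, 0.46911531686782837), 10.464863777160645) 0.01164764806471702 [[0.4339999854564667, -0.3190000057220459], [0.5199999809265137, -0.781000018119812], [0.718999981880188, -0.7440000176429749], [0.6340000033378601, -0.28299999237060547]]
0.48 0.012
0.52 0.0114
0.56 0.0116
0.6 0.0121
0.64 0.012
```

View pics/wrist10.png

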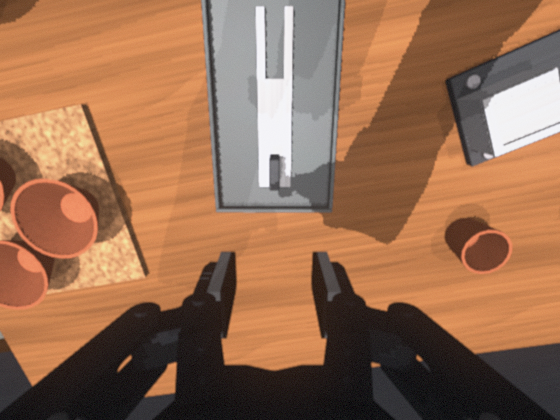

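View pics/side10.png

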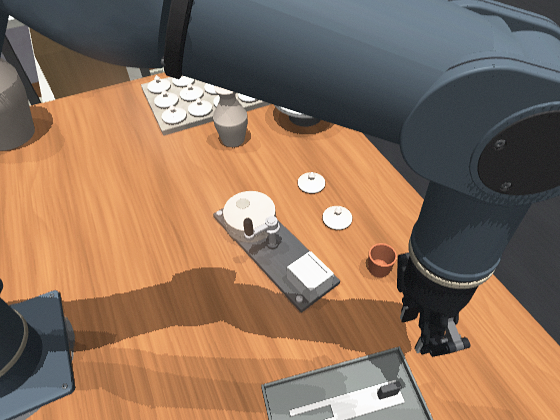

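The strap lies flat and centred in the tray, spanning (275,8) to (275,187) in the wrist view. I'll make a last comparison of everything else with the first pictures.

Run:
```python
from h import *
for n in('side0','side10'):
    f=np.load(n+'.npz');im=f['im'].astype(int);P=cloud('side',f['d']);z=P[...,2]
    for k,c,rr,zl,zh in(('mould',(.549,.0995),.075,.054,.066),('lida',(.74,.153),.05,.01,.05),('lidb',(.74,.025),.05,.01,.05),('cup',(.77,-.13),.05,.03,.07),('vase',(.62,.407),.07,.05,.2)):
        m=(np.hypot(P[...,0]-c[0],P[...,1]-c[1])<rr)&(z>zl)&(z<zh)
        if k=='mould': m&=(P[...,1]>.08)
        print(n,k,m.sum(),np.median(P[m],0).round(4))
    m=(np.hypot(P[...,0]-.5683,P[...,1]-.0188)<.07)&(z>.115)&(z<.16);print('grip top',np.percentile(z[m],95))
```

```text
side0 mould 1109 [0.5498 0.1117 0.061 ]
side0 lida 415 [0.74   0.1501 0.0167]
side0 lidb 508 [0.7409 0.0209 0.0167]
side0 cup 466 [ 0.7615 -0.1336  0.0477]
side0 vase 1421 [0.62   0.3903 0.1122]
grip top 0.13506493566904032
side10 mould 1108 [0.5497 0.1115 0.061 ]
side10 lida 422 [0.74   0.1506 0.0168]
side10 lidb 497 [0.7407 0.0211 0.0169]
side10 cup 465 [ 0.7612 -0.1331  0.0477]
side10 vase 1227 [0.6167 0.388  0.1056]
grip top 0.143387276856406
```

```bash
python3 -c "
from bench import *
print(hand_in())"
```

```text
the job is handed in; nothing more can be done
None
```

The strap is out of the clamp and lying flat in the grey tray, and the job was handed in at about 29 s.

- **Nut:** I wound it clockwise about 1.46 turns by the crank grip until I felt the stop. There the force along the circle read about 14.5 N, against 7 N of drag and the 22 N limit. The crank grip now stands 8.3 mm higher than at the start.
- **Strap:** I lifted it level by about 6.5 mm and drew it straight out 104 mm, then laid it down and let go once it rested on the tray floor. Its top reads a constant 12 mm or so above the bench along its length, so it is flat.
- **Everything else:** The mould, both lids and the cup read within 0.6 mm of their starting positions. The vase's reading differs by 2 to 7 mm. I put that down to the arm hiding part of it in the last picture, since nothing went near it, but I did not take a clear view to confirm.

Two things were not clean. During the first half turn of winding I lifted too fast, and the force readings briefly reached about 34 N vertical and 21 N radial at the grip. The winding also tilted the tool by 3.5°, so before taking the strap I squared it by pressing the closed fingers against the fixed heel block at about 15 N.

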